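# Lock and lift the fuse carrier

## Task

Swing the steel keeper bar of the grey fuse carrier fully shut until it clicks into its detent over the two ceramic fuses, while the carrier still sits in its dock. Then take the carrier by its arch handle, lift it about 10 cm straight up out of the dock and finish while still holding it there in the gripper, steady and level, with both fuses in their wells. Do not lift it with the bar open, and leave the lug, the fuse holder and the hex driver where they lie.

Things in the scene. Friction and masses are not known exactly. Their poses are not given: they have to be found in the camera images.
- dock: Fixed dark steel nest, 104 (x) x 136 (y) mm; plate 12 mm thick with a rim 8 mm higher round the edge. Origin at the centre of its underside, on the bench; z up. Stands at differing places and yaws.
- carrier: Loose grey nylon fuse carrier, tray 80 (x) x 112 (y) x 22 mm, 0.5 to 0.6 kg with fuses, balanced under its handle to 5 mm. Seated on the dock plate with 2 mm play, its origin 12 mm above the dock origin, axes as the dock. Origin: centre of its underside. Arch handle along y: posts 12 x 12 mm at y +-45, crossbar 106 (y) x 16 (x) mm, 87 to 103 mm above the origin.
- handle (a point): Centre of the handle crossbar: 95 mm straight above the carrier origin. Crossbar 16 mm wide along carrier x, 16 mm high, long along carrier y; the gripper takes it from above, closing along carrier x.
- keeper (a joint): Angle of the keeper bar, rad: 0 = shut (stop), 0.5 to 1.1 at the start, at most 1.4. It turns about a vertical pin; shut it lies along carrier +y across both fuses; opening swings its free end to carrier +x. Friction 0.02 N m; near 0.12 rad it meets a spring ball (about 1.5 N at the tab to pass), which snaps it to 0 and holds it there. Shut means below 0.05.
- keeper_hinge (a point): Pin axis of the keeper bar, at carrier (x 16, y -45, z 35) mm. The steel bar is 16 mm wide, from 30 to 40 mm above the carrier origin.
- keeper_tab (a point): Centre of the top face of the upright round tab rising from the free end of the keeper bar, 113 mm from the pin axis along the bar: 12 mm diameter, this point 62 mm above the carrier origin (the tab stands 22 mm above the bar). Push it sideways or pinch it. When shut it stands at carrier (16, 68) mm, beyond the end of the handle.
- fuse_left: White ceramic fuse with steel end caps, cylinder 22 mm diameter, 58 mm long along its x, origin at its centre; lies in the well at carrier y +19 mm, along carrier x, its centre 17 mm above the carrier origin. 40 to 85 g.
- fuse_right: The same fuse in the other well, at carrier y -19 mm.
- lug: Bystander: copper cable lug lying on the bench, 60 x 20 x 16 mm, origin on its underside near the middle.
- fuse_holder: Bystander: grey nylon fuse holder standing on the bench, 75 x 22 x 48 mm, origin at the centre of its underside.
- hex_driver: Bystander: hex driver lying on the bench, 160 mm long along its x, black handle to -x, 24 mm thick, origin on its underside near the middle.
Not all that is in view belongs to the job. Of the things like the carrier, leave any that is orange; of the rest the larger one is meant.

How it is judged:
By the outcome, as a careful person would: the job done as asked, in the order asked, and still so for the second after the job is handed in, while the arm keeps its last pose, push and grip.
It also fails if it takes over 54 s, if anything falls off the work surface, if the arm or the gripper's body presses on something with over 40 N, if the wrist force passes 120 N, or if a joint passes its speed limit or range.

## Robot

A 6-joint arm with a two-finger parallel gripper is mounted at the origin on the work surface. World frame = base frame: x ahead of the robot, y to its left, z up, the work surface at z = 0. Lengths are in m, angles in rad, forces in N, time in s.
With the tool pointing down it reaches from about 0.4 to 0.825 m from the base axis. Payload 7 kg.
Tool frame: the origin (TCP) lies midway between the tips of the shut fingers; the grasp point (between the pads) lies 19 mm behind it; y points along the fingers, z is the direction in which the jaws open and shut, and the axes are right-handed (so a half turn about y gives the same grasp; the last joint's range is limited). The gripper opens to 88 mm and grips with 3 to 60 N. Pads are 19 mm wide; open, the fingers measure 130 mm over their backs; the gripper's body (78 mm by 193 mm) begins 47 mm behind the grasp point.
Start: joints at [1.636, 0.359, 0.012, 0, -1.224, -0.288], TCP at [0.149, 0.658, 0.227] pointing down, gripper open.
Joint ranges: [-3.07, 3.07], [-1.43, 2.12], [-1.02, 1.25], [-3.03, 1.67], [-3.05, -0], [-3.03, 3.03]. Speed limits (rad/s): [2.39, 2.39, 3.01, 3.14, 3.14, 3.14].

## Interface

Orientations are given as [roll, pitch, yaw] about the fixed x, y, z axes, in that order (R = Rz(yaw) Ry(pitch) Rx(roll)).
In Python, from station import arm gives the robot as it stands.
- The arm moves only by the tool move_arm, never from a script. Its argument "deltas" is a list of rows, each an object with "dp": the shift along the tool's x, y, z in mm, a list of three; "rotation": the turn, a rotation vector about the tool's x, y, z in degrees, a list of three. A call has 1 to 5 rows; each row shifts and turns the pose as measured when the row begins, along the tool's axes as they then stand; what a row does not reach is not made up. A row lasts 1/12 s, in which the tool goes at most 41.7 mm and 7.16 degrees, less where a joint would pass 70% of its speed; a pose out of reach is approached as far as the arm can. A call is refused whole if a number of a shift passes 41.7 or a number of a turn 7.16, either way. A call with a gripper value outside its range is refused whole. "jaw" is the closure in counts, from 0 (fully open) to 255 (shut), set as the call begins (left out, the last holds). The fingers move at their own pace and stop on an object; "squeeze" is the grip in N (left out, the last holds). Time passes only in rows, so rows that do not move let the fingers close. It gives the time, the measured TCP pose, the force and the opening at its end, in the units of the state.
- arm.get_state(): the state, without advancing time (a new reading comes with each control period).
- arm.grab_frame(name): name is "scene" or "top" or "wrist"; returns a dict with "pixels" (384x512x3 uint8, red, green, blue), "z_map" (384x512 float32, m along the optical axis (not along the pixel's ray), 0 where there is no reading), "fx", "fy", "cx", "cy" (pixels), "cam_to_world" (4x4, takes a point from camera to world coordinates); the wrist camera has in their place "mount" (4x4, takes a point from camera to tool coordinates, whose origin is the TCP and whose axes are the tool frame's). Camera axes: x right, y down, z forward; pixel columns grow to the right and rows downward; lengths in m; the calibration is good to about 2 mm. A picture is of the moment at which its call begins: read the wrist's pose just before it.
- arm.job_done(): hands the job in, once; it reports no verdict.
The state is a dict: "t": time; "q": joint angles; "qd": joint speeds; "joint_efforts": joint torques, N m; "eef_pos": TCP position; "ee_rot": TCP orientation; "force": force on the tool from outside, world axes, zero at the start; "moment": the same for the moment, N m; "width": finger opening in m.
Only numpy, scipy, OpenCV 4.12 (cv2) and the standard library are available. Lean on these libraries where they do the work, as an engineer would, in place of code of your own. Each camera call takes 0.05 s, during which the arm holds its last target.

## Working session

There is one attempt and no reset: what is moved stays moved. The work goes in short steps, Python scripts to look and compute and a tool call to move; the robot and the scene stay as the last step left them, time stands still between calls to the robot, and variables do not carry over. Pictures are saved under pics/ and viewed, and the job is handed in when it is done.

Besides the shell and the picture viewer there is one more tool, called after ">>>" in YAML: its name, and indented under it one key for each argument. move_arm: Moves the arm, as the interface text tells. Its arguments: {"type":"object","properties":{"deltas":{"type":"array","items":{"type":"object","properties":{"dp":{"type":"array","items":{"type":"number"}},"rotation":{"type":"array","items":{"type":"number"}}}}},"jaw":{"type":"number"},"squeeze":{"type":"number"}},"required":["deltas"]}

```bash
ls; mkdir -p pics
python3 - <<'E'
from station import arm
import cv2,numpy as np,pickle
s=arm.get_state();print({k:np.round(v,4).tolist() for k,v in s.items()})
for n in["scene","top"]:
    f=arm.grab_frame(n);pickle.dump(f,open(f'{n}.pkl','wb'))
    cv2.imwrite(f'pics/{n}0.png',f['pixels'][:,:,::-1])
    print(n,f['fx'],f['cx'],f['cy'],np.round(f['cam_to_world'],3).tolist())
E
```

```text
pics
{'t': 0.0, 'q': [1.6361, 0.3594, 0.011, -0.0004, -1.2241, -0.2881], 'qd': [0.0, -0.0022, -0.0007, 0.0013, -0.002, 0.0006], 'joint_efforts': [-0.0009, -58.2718, 29.3058, 6.9973, 0.007, -0.0002], 'eef_pos': [0.1491, 0.6578, 0.2256], 'ee_rot': [-1.5691, 0.0001, 2.9187], 'force': [0.2972, -0.1725, 0.1376], 'moment': [-0.0265, 0.0254, 0.0156], 'width': 0.0881}
scene 414.67754865833876 263.76342237424234 194.97518474800032 [[-0.134, 0.69, -0.711, 1.216], [0.991, 0.081, -0.108, 0.094], [-0.017, -0.719, -0.695, 0.736], [0.0, 0.0, 0.0, 1.0]]
top 450.2169326310986 259.54466569168994 198.60206683984956 [[0.009, -0.993, 0.12, 0.388], [-1.0, -0.005, 0.031, -0.012], [-0.03, -0.12, -0.992, 1.271], [0.0, 0.0, 0.0, 1.0]]
```

View pics/scene0.png

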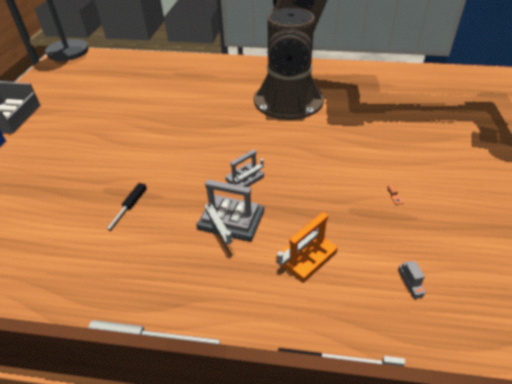

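View pics/top0.png

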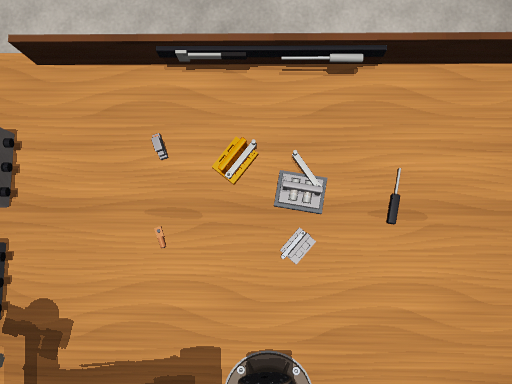

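```bash
cat > h.py <<'E'
import numpy as np,cv2,pickle
def world(f,T=None):
    z=f['z_map'];v,u=np.mgrid[:z.shape[0],:z.shape[1]]
    P=np.stack([(u-f['cx'])/f['fx']*z,(v-f['cy'])/f['fy']*z,z],-1)
    T=f['cam_to_world'] if T is None else T
    return P@T[:3,:3].T+T[:3,3]
def proj(f,p,T=None):
    T=f['cam_to_world'] if T is None else T
    c=(np.asarray(p)-T[:3,3])@T[:3,:3]
    return np.stack([c[...,0]/c[...,2]*f['fx']+f['cx'],c[...,1]/c[...,2]*f['fy']+f['cy']],-1)
E
python3 - <<'E'
from h import *
f=pickle.load(open('top.pkl','rb'));W=world(f)
c=f['pixels'][135:275,225:345,::-1];cv2.imwrite('pics/crop_top.png',cv2.resize(c,None,fx=5,fy=4.2,interpolation=cv2.INTER_CUBIC))
g=pickle.load(open('scene.pkl','rb'))
c=g['pixels'][140:270,180:290,::-1];cv2.imwrite('pics/crop_sc.png',cv2.resize(c,None,fx=4.5,fy=4.5,interpolation=cv2.INTER_CUBIC))
V=world(g)
for n,w,(r0,r1,c0,c1) in(("top",W,(140,220,265,335)),("scene",V,(170,260,190,270))):
    p=w[r0:r1,c0:c1].reshape(-1,3)
    for lo,hi in((.004,.03),(.03,.045),(.045,.06),(.06,.09),(.09,.12),(.12,.14)):
        m=(p[:,2]>lo)&(p[:,2]<hi);q=p[m]
        if len(q)<5:continue
        r=cv2.minAreaRect((q[:,:2]*1000).astype(np.float32))
        print(n,lo,hi,m.sum(),np.round(r[0]),np.round(r[1]),round(r[2],1),np.round(np.median(q[:,2]),4))
E
```

```text
top 0.004 0.03 943 [597. -86.] [228. 197.] 0.2 0.0177
top 0.03 0.045 722 [574. -89.] [111. 108.] 80.8 0.0353
top 0.045 0.06 255 [603. -98.] [ 98. 108.] 75.6 0.0521
top 0.06 0.09 31 [607. -95.] [ 99. 107.] 80.7 0.0735
top 0.09 0.12 262 [560. -86.] [104.  16.] 80.9 0.1145
scene 0.004 0.03 1222 [ 530. -102.] [299. 206.] 7.3 0.0182
scene 0.03 0.045 1054 [530. -84.] [113. 262.] 81.3 0.0358
scene 0.045 0.06 372 [553. -97.] [226.  99.] 24.5 0.053
scene 0.06 0.09 182 [605. -96.] [103. 110.] 80.7 0.0739
scene 0.09 0.12 450 [559. -88.] [106.  19.] 81.1 0.1138
```

View pics/crop_top.png

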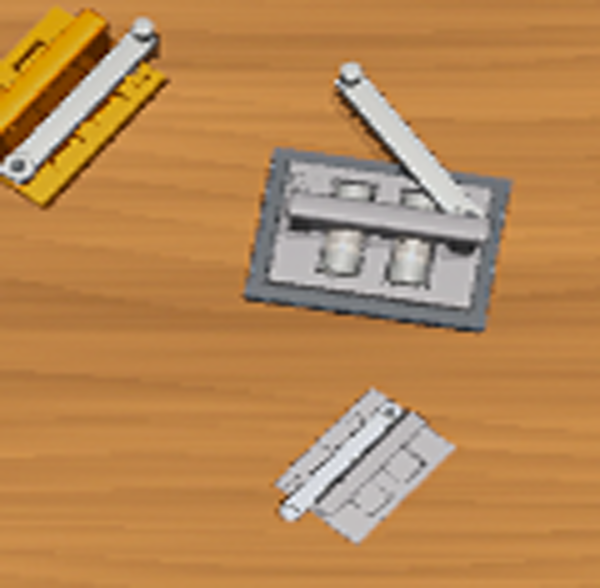

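View pics/crop_sc.png

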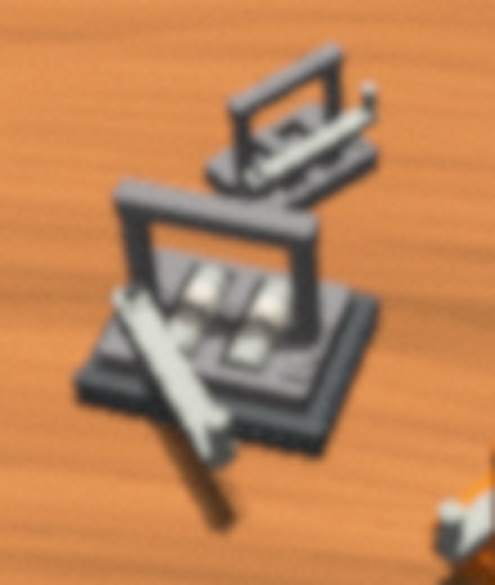

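Lookalikes in the top view: the orange carrier (236,160) is excluded, the small grey one (298,246) is the smaller, and the large grey one in its dock (301,190) is the one meant. The crops confirm it has a dock, two fuses and an open bar with its tab at about (295,153). Next I refine the pose.

```bash
cat >> h.py <<'E'
from scipy.spatial.transform import Rotation as Ro
def plan(s,p,yaw,n,first=7.0,lim=40):
    """rows (tool frame) from the current pose to p,yaw(deg): interpolated"""
    R0=Ro.from_euler('xyz',s['ee_rot']);R1=Ro.from_euler('xyz',[-90,0,yaw],degrees=True)
    dr=(R0.inv()*R1).as_rotvec();p0=np.array(s['eef_pos']);out=[]
    k=max(1,int(np.ceil(np.degrees(np.linalg.norm(dr))/7)),int(np.ceil(np.linalg.norm(p-p0)*1000/lim)),n)
    for i in range(k):
        Ri=R0*Ro.from_rotvec(dr*i/k)
        print(i,np.round(Ri.inv().apply((p-p0)/k*1000),1).tolist(),np.round(np.degrees(dr/k),2).tolist())
E
python3 - <<'E'
from h import *
for n in("top","scene"):
    f=pickle.load(open(n+'.pkl','rb'));W=world(f)
    r0,r1,c0,c1={"top":(135,225,265,335),"scene":(170,270,185,275)}[n]
    p=W[r0:r1,c0:c1].reshape(-1,3)
    q=p[(p[:,2]>.108)&(p[:,2]<.12)&(abs(p[:,0]-.56)<.03)];m=q.mean(0)
    u,s,vt=np.linalg.svd(q[:,:2]-m[:2]);r=cv2.minAreaRect((q[:,:2]*1000).astype(np.float32))
    print(n,'handle',m,r,np.degrees(np.arctan2(vt[0,1],vt[0,0])),np.percentile(q[:,2],95))
    d=p[(p[:,2]>.011)&(p[:,2]<.025)&(np.hypot(p[:,0]-.56,p[:,1]+.087)<.09)];r=cv2.minAreaRect((d[:,:2]*1000).astype(np.float32));print('dock',r)
    t=p[(p[:,2]>.062)&(p[:,2]<.08)&(p[:,0]>.6)];print('tab',len(t),t.mean(0),t.min(0),t.max(0))
    t=t[t[:,2]>.070];print('tabtop',len(t),t.mean(0))
E
```

```text
top handle [ 0.5599669  -0.08567049  0.11457851] ((560.2739868164062, -85.71531677246094), (104.49589538574219, 16.05134391784668), 80.8614501953125) -99.15746824506783 0.11831648945817694
dock ((559.917236328125, -86.50125885009766), (136.26499938964844, 103.03154754638672), 80.60242462158203)
tab 17 [ 0.66036047 -0.06830568  0.07272911] [ 0.65578534 -0.07224416  0.06403209] [ 0.66542979 -0.06390834  0.07767266]
tabtop 14 [ 0.66072049 -0.06819657  0.07406838]
scene handle [ 0.56090675 -0.08718464  0.11439557] ((558.8427734375, -87.84101104736328), (106.06201171875, 18.785425186157227), 81.10674285888672) -99.09298739917934 0.1175539580574875
dock ((559.6725463867188, -88.44368743896484), (136.6103057861328, 105.05767059326172), 81.04991149902344)
tab 41 [ 0.66109328 -0.06966487  0.07174512] [ 0.65359477 -0.07618784  0.06250073] [ 0.66557658 -0.0639486   0.07666755]
tabtop 28 [ 0.66029392 -0.06975583  0.07428904]
```

Run:
```python
from h import *
from station import arm
plan(arm.get_state(),np.array([.6605,-.069,.20]),80.9,1,lim=38)
```

```text
0 [-27.5, 1.1, 24.8] [-0.0, 3.6, -0.0]
1 [-29.0, 1.1, 23.1] [-0.0, 3.6, -0.0]
2 [-30.4, 1.1, 21.2] [-0.0, 3.6, -0.0]
3 [-31.6, 1.1, 19.2] [-0.0, 3.6, -0.0]
4 [-32.8, 1.1, 17.2] [-0.0, 3.6, -0.0]
5 [-33.8, 1.1, 15.1] [-0.0, 3.6, -0.0]
6 [-34.7, 1.1, 13.0] [-0.0, 3.6, -0.0]
7 [-35.4, 1.1, 10.8] [-0.0, 3.6, -0.0]
8 [-36.0, 1.1, 8.5] [-0.0, 3.6, -0.0]
9 [-36.5, 1.1, 6.3] [-0.0, 3.6, -0.0]
10 [-36.8, 1.1, 4.0] [-0.0, 3.6, -0.0]
11 [-37.0, 1.1, 1.6] [-0.0, 3.6, -0.0]
12 [-37.0, 1.1, -0.7] [-0.0, 3.6, -0.0]
13 [-36.9, 1.1, -3.0] [-0.0, 3.6, -0.0]
14 [-36.6, 1.1, -5.3] [-0.0, 3.6, -0.0]
15 [-36.2, 1.1, -7.6] [-0.0, 3.6, -0.0]
16 [-35.7, 1.1, -9.9] [-0.0, 3.6, -0.0]
17 [-35.0, 1.1, -12.1] [-0.0, 3.6, -0.0]
18 [-34.2, 1.1, -14.3] [-0.0, 3.6, -0.0]
19 [-33.2, 1.1, -16.4] [-0.0, 3.6, -0.0]
20 [-32.1, 1.1, -18.4] [-0.0, 3.6, -0.0]
21 [-30.9, 1.1, -20.4] [-0.0, 3.6, -0.0]
22 [-29.6, 1.1, -22.3] [-0.0, 3.6, -0.0]
23 [-28.1, 1.1, -24.1] [-0.0, 3.6, -0.0]
```

>>> move_arm:
  deltas:
    - {"dp":[-27,0,25],"rotation":[0,3.6,0]}
    - {"dp":[-29,0,23],"rotation":[0,3.6,0]}
    - {"dp":[-30,0,21],"rotation":[0,3.6,0]}
    - {"dp":[-32,0,19],"rotation":[0,3.6,0]}
    - {"dp":[-33,0,17],"rotation":[0,3.6,0]}
  jaw: 0
  squeeze: 15

```text
t: 0.52
eef_pos: [0.2542, 0.5051, 0.2207]
ee_rot: [-1.564, 0.003, 2.6]
force: [0.9, -0.1, -0.9]
width: 0.0876
```

>>> move_arm:
  deltas:
    - {"dp":[-34,0,15],"rotation":[0,3.6,0]}
    - {"dp":[-35,0,13],"rotation":[0,3.6,0]}
    - {"dp":[-35,0,11],"rotation":[0,3.6,0]}
    - {"dp":[-36,0,9],"rotation":[0,3.6,0]}
    - {"dp":[-37,0,6],"rotation":[0,3.6,0]}

```text
t: 0.93
eef_pos: [0.362, 0.3426, 0.2205]
ee_rot: [-1.563, 0.006, 2.272]
force: [1.8, -0.2, 0.3]
width: 0.0877
```

>>> move_arm:
  deltas:
    - {"dp":[-37,0,4],"rotation":[0,3.6,0]}
    - {"dp":[-37,0,2],"rotation":[0,3.6,0]}
    - {"dp":[-37,0,-1],"rotation":[0,3.6,0]}
    - {"dp":[-37,0,-3],"rotation":[0,3.6,0]}
    - {"dp":[-37,0,-5],"rotation":[0,3.6,0]}

```text
t: 1.35
eef_pos: [0.4668, 0.1785, 0.2218]
ee_rot: [-1.565, 0.008, 1.943]
force: [-0.1, 1.1, 1.0]
width: 0.0879
```

>>> move_arm:
  deltas:
    - {"dp":[-36,0,-8],"rotation":[0,3.6,0]}
    - {"dp":[-36,0,-10],"rotation":[0,3.6,0]}
    - {"dp":[-35,0,-12],"rotation":[0,3.6,0]}
    - {"dp":[-34,0,-14],"rotation":[0,3.6,0]}
    - {"dp":[-33,0,-16],"rotation":[0,3.6,0]}

```text
t: 1.77
eef_pos: [0.5694, 0.0138, 0.2226]
ee_rot: [-1.567, 0.009, 1.613]
force: [0.9, 0.7, -0.4]
width: 0.0876
```

Run:
```python
from h import *
from station import arm
s=arm.get_state();print(s['eef_pos'],s['ee_rot'])
plan(s,np.array([.6605,-.069,.18]),80.9,1,lim=30)
```

```text
[0.56937893 0.01381844 0.22261465] [-1.56719097  0.00879705  1.6128406 ]
0 [-17.2, 8.6, -17.5] [-0.03, 2.3, -0.1]
1 [-16.5, 8.6, -18.2] [-0.03, 2.3, -0.1]
2 [-15.8, 8.6, -18.9] [-0.03, 2.3, -0.1]
3 [-15.1, 8.6, -19.5] [-0.03, 2.3, -0.1]
4 [-14.3, 8.5, -20.1] [-0.03, 2.3, -0.1]
```

>>> move_arm:
  deltas:
    - {"dp":[-17,9,-18],"rotation":[0,2.3,-0.1]}
    - {"dp":[-17,9,-19],"rotation":[0,2.3,-0.1]}
    - {"dp":[-16,9,-19],"rotation":[0,2.3,-0.1]}
    - {"dp":[-15,9,-20],"rotation":[0,2.3,-0.1]}
    - {"dp":[-15,9,-21],"rotation":[0,2.3,-0.1]}

```text
t: 2.18
eef_pos: [0.6667, -0.0801, 0.1768]
ee_rot: [-1.569, -0.0, 1.396]
force: [-0.6, 0.2, 0.8]
width: 0.0879
```

Run:
```python
from h import *
from station import arm
s=arm.get_state();f=arm.grab_frame('wrist');print(s['eef_pos'],np.degrees(s['ee_rot']),np.abs(s['qd']).max())
cv2.imwrite('pics/w1.png',f['pixels'][:,:,::-1])
T=np.eye(4);T[:3,:3]=Ro.from_euler('xyz',s['ee_rot']).as_matrix();T[:3,3]=s['eef_pos'];T=T@f['mount']
W=world(f,T)
print(np.round(proj(f,[[.6605,-.069,.074],[.56,-.0865,.115],[.569,-.134,.052]],T)))
p=W.reshape(-1,3);t=p[(p[:,2]>.068)&(p[:,2]<.08)&(np.hypot(p[:,0]-.6605,p[:,1]+.069)<.03)];print('tab',len(t),t.mean(0),t.min(0),t.max(0))
plan(s,np.array([.6605,-.069,.059]),80.9,1,lim=30)
```

```text
[ 0.66665904 -0.08006842  0.17680368] [-8.99217289e+01 -1.25955619e-02  7.99664961e+01] 0.4918309135089861
[[264. 198.]
 [392. 169.]
 [349. 108.]]
tab 143 [ 0.65854522 -0.07021166  0.07426671] [ 0.65294578 -0.07527506  0.06803176] [ 0.66450026 -0.06369604  0.0766281 ]
0 [2.5, 29.5, 2.0] [-0.02, -0.23, 0.0]
1 [2.5, 29.5, 2.0] [-0.02, -0.23, 0.0]
2 [2.5, 29.5, 2.0] [-0.02, -0.23, 0.0]
3 [2.5, 29.5, 2.0] [-0.02, -0.23, 0.0]
```

View pics/w1.png

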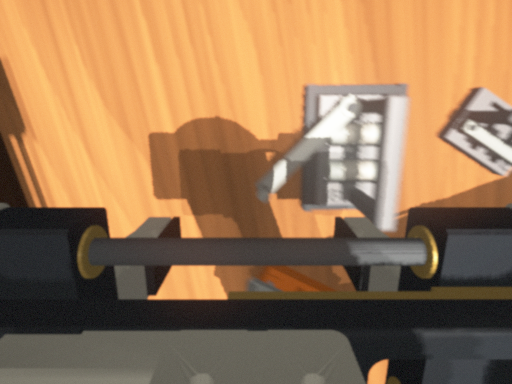

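The wrist view shows the tab at about (264,190), where the projection predicts it. The orange carrier shows at (290,275) below the fingers, so I check how far it reaches.

Run:
```python
from h import *
f=pickle.load(open('top.pkl','rb'));W=world(f)[130:190,205:262].reshape(-1,3)
for a in(.01,.03,.06,.09):
    p=W[W[:,2]>a]
    print(a,len(p),p.min(0).round(3) if len(p) else 0,p.max(0).round(3) if len(p) else 0)
from station import arm
s=arm.get_state();print(s['eef_pos'])
f=arm.grab_frame('scene')
plan(arm.get_state(),np.array([.660,-.069,.059]),80.9,1,lim=30)
```

```text
0.01 1087 [ 0.388 -0.012  0.01 ] [0.719 0.163 1.271]
0.03 606 [ 0.388 -0.012  0.03 ] [0.699 0.136 1.271]
0.06 312 [ 0.388 -0.012  0.06 ] [0.699 0.136 1.271]
0.09 279 [ 0.388 -0.012  0.09 ] [0.693 0.136 1.271]
[ 0.66829582 -0.08297835  0.17369184]
0 [2.9, 28.8, 2.0] [-0.07, -0.27, -0.02]
1 [2.9, 28.8, 2.0] [-0.07, -0.27, -0.02]
2 [2.9, 28.8, 2.1] [-0.07, -0.27, -0.02]
3 [2.9, 28.8, 2.1] [-0.07, -0.27, -0.02]
```

Run:
```python
from h import *
f=pickle.load(open('top.pkl','rb'));W=world(f)[130:190,205:262].reshape(-1,3);W=W[(W[:,2]<.3)]
for a in(.01,.03,.06,.09):
    p=W[W[:,2]>a]
    print(a,len(p),p.min(0).round(3),p.max(0).round(3),cv2.minAreaRect((p[:,:2]*1000).astype(np.float32)))
    i=p[:,1].argmin();print('min y at',p[i])
```

```text
0.01 1068 [0.582 0.035 0.01 ] [0.719 0.163 0.109] ((656.7442016601562, 94.35026550292969), (81.09416961669922, 129.67562866210938), 52.903961181640625)
min y at [0.66784609 0.03541993 0.02467217]
0.03 587 [0.594 0.038 0.03 ] [0.699 0.136 0.109] ((648.605712890625, 81.80967712402344), (47.092079162597656, 127.51285552978516), 53.37279510498047)
min y at [0.69081172 0.03801117 0.0369778 ]
0.06 293 [0.605 0.04  0.06 ] [0.699 0.136 0.109] ((657.63134765625, 91.08602905273438), (26.293636322021484, 126.86785888671875), 45.1768684387207)
min y at [0.69482545 0.03968725 0.06624787]
0.09 260 [0.605 0.062 0.09 ] [0.693 0.136 0.109] ((649.48095703125, 99.62416076660156), (17.427982330322266, 104.92514038085938), 52.723941802978516)
min y at [0.68619951 0.06226368 0.09995168]
```

The orange carrier stays clear of the path: its nearest point is y=0.035 and its top is 0.109. Descending over the tab.

>>> move_arm:
  deltas:
    - {"dp":[4,27,3],"rotation":[0,-0.3,0]}
    - {"dp":[4,27,3],"rotation":[0,-0.3,0]}
    - {"dp":[3,27,2],"rotation":[0,-0.3,0]}
    - {"dp":[0,18,0],"rotation":[0,0,0]}
    - {"dp":[0,0,0],"rotation":[0,0,0]}

```text
t: 2.7
eef_pos: [0.66, -0.0706, 0.0709]
ee_rot: [-1.566, 0.001, 1.407]
force: [-0.3, -1.2, -1.0]
width: 0.0877
```

Run:
```python
from h import *
from station import arm
s=arm.get_state();f=arm.grab_frame('wrist');print(s['eef_pos'],np.degrees(s['ee_rot']),np.abs(s['qd']).max())
cv2.imwrite('pics/w2.png',f['pixels'][:,:,::-1])
plan(arm.get_state(),np.array([.660,-.069,.059]),80.9,1,lim=30)
```

```text
[ 0.66001739 -0.07059592  0.0709228 ] [-8.97167591e+01  7.48842033e-02  8.06320589e+01] 0.0338028562083295
0 [1.5, 13.6, 0.9] [-0.22, -0.25, -0.08]
```

View pics/w2.png

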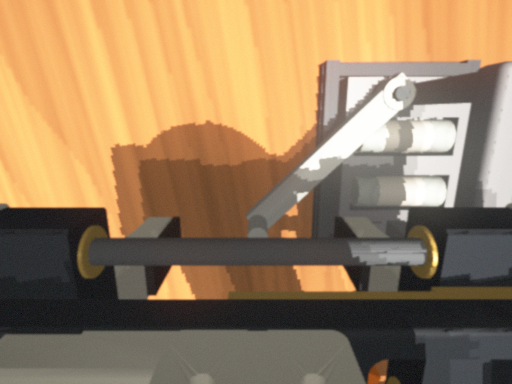

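The tab, near (258,222), sits midway between the open fingers at columns 160 and 345. I go down and pinch it lightly.

>>> move_arm:
  deltas:
    - {"dp":[1,11,1],"rotation":[0,0,0]}
    - {"dp":[0,1,0],"rotation":[0,0,0]}

```text
t: 2.92
eef_pos: [0.6609, -0.0691, 0.0623]
ee_rot: [-1.569, 0.001, 1.409]
force: [-0.7, -0.1, -0.0]
width: 0.0876
```

>>> move_arm:
  deltas:
    - {"dp":[0,0,0]}
    - {"dp":[0,0,0]}
    - {"dp":[0,0,0]}
    - {"dp":[0,0,0]}
    - {"dp":[0,0,0]}
  jaw: 255
  squeeze: 8

```text
$.deltas[0]: bad value
```

>>> move_arm:
  deltas:
    - {"dp":[0,2,0],"rotation":[0,0,0]}
    - {"dp":[0,0,0],"rotation":[0,0,0]}
    - {"dp":[0,0,0],"rotation":[0,0,0]}
    - {"dp":[0,0,0],"rotation":[0,0,0]}
    - {"dp":[0,0,0],"rotation":[0,0,0]}
  jaw: 255
  squeeze: 8

```text
t: 3.33
eef_pos: [0.6637, -0.0687, 0.0653]
ee_rot: [-1.576, -0.0, 1.41]
force: [0.5, -0.2, -0.3]
width: 0.06
```

>>> move_arm:
  deltas:
    - {"dp":[0,0,0],"rotation":[0,0,0]}
    - {"dp":[0,0,0],"rotation":[0,0,0]}
    - {"dp":[0,0,0],"rotation":[0,0,0]}
    - {"dp":[0,0,0],"rotation":[0,0,0]}
    - {"dp":[0,0,0],"rotation":[0,0,0]}

```text
t: 3.75
eef_pos: [0.6644, -0.0688, 0.0667]
ee_rot: [-1.578, -0.001, 1.41]
force: [-0.9, -0.4, 0.6]
width: 0.0265
```

>>> move_arm:
  deltas:
    - {"dp":[0,3,1],"rotation":[0,0,0]}
    - {"dp":[0,3,1],"rotation":[0,0,0]}
    - {"dp":[0,2,1],"rotation":[0,0,0]}
    - {"dp":[0,0,0],"rotation":[0,0,0]}

```text
t: 4.08
eef_pos: [0.6631, -0.0681, 0.0592]
ee_rot: [-1.582, -0.002, 1.41]
force: [-0.9, -0.7, 3.5]
width: 0.0118
```

Run:
```python
from h import *
from station import arm
s=arm.get_state();f=arm.grab_frame('wrist');print(s['eef_pos'],np.degrees(s['ee_rot']),np.abs(s['qd']).max(),s['width'],s['force'])
cv2.imwrite('pics/w3.png',f['pixels'][:,:,::-1])
```

```text
[ 0.66307384 -0.06808779  0.05916013] [-90.63993289  -0.09077641  80.81400829] 0.006246257589885357 0.011764587753030162 [-0.89081468 -0.65724278  3.4921783 ]
```

View pics/w3.png

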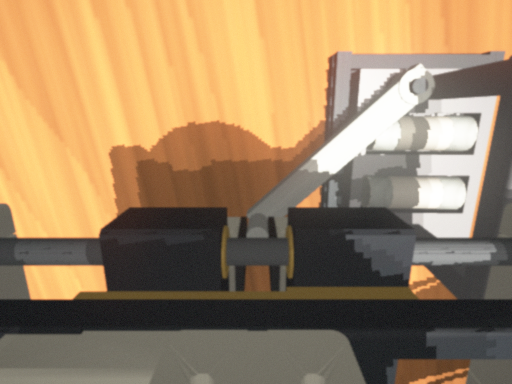

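The tab is pinched at (258,230), opening 11.8 mm. Now I follow the arc round the pin.

>>> move_arm:
  deltas:
    - {"dp":[6,0,7],"rotation":[0,0,0]}
    - {"dp":[5.5,0,7],"rotation":[0,0,0]}
    - {"dp":[5,0,7.5],"rotation":[0,0,0]}
    - {"dp":[4.5,0,8],"rotation":[0,0,0]}

```text
t: 4.47
eef_pos: [0.6376, -0.0418, 0.0597]
ee_rot: [-1.585, -0.002, 1.41]
force: [2.3, 0.6, 2.0]
width: 0.0115
```

```bash
cat > arc.py <<'E'
from h import *
from station import arm
s=arm.get_state();print(s['eef_pos'],np.degrees(s['ee_rot']),s['width'],s['force'])
y=np.radians(-9.1);R=np.array([[np.cos(y),-np.sin(y)],[np.sin(y),np.cos(y)]])
r=R.T@(np.array(s['eef_pos'][:2])-[.569,-.134])*1000
print('rel carrier',r,np.hypot(*r),'theta',np.arctan2(*r))
E
python3 arc.py
```

```text
[ 0.63762562 -0.04178774  0.05972441] [-90.81743026  -0.09333954  80.77691209] 0.011487909279739337 [2.28440028 0.64603456 1.98240903]
rel carrier [ 53.17776725 101.90535559] 114.94597177852978 theta 0.480962525967639
```

>>> move_arm:
  deltas:
    - {"dp":[3.5,0,8],"rotation":[0,0,0]}
    - {"dp":[3,0,8.5],"rotation":[0,0,0]}
    - {"dp":[2,0,9],"rotation":[0,0,0]}
    - {"dp":[1.5,0,9],"rotation":[0,0,0]}

```text
t: 4.8
eef_pos: [0.6011, -0.0233, 0.0592]
ee_rot: [-1.585, -0.002, 1.412]
force: [1.0, 0.4, 2.4]
width: 0.0116
```

```bash
python3 arc.py
```

```text
[ 0.60114102 -0.02326422  0.05921456] [-90.81119241  -0.11203039  80.87839189] 0.011554418104553292 [0.99612485 0.38006011 2.42977057]
rel carrier [ 14.22272938 114.4254032 ] 115.30593622507864 theta 0.12366270748720086
```

>>> move_arm:
  deltas:
    - {"dp":[0,0,5],"rotation":[0,0,0]}
    - {"dp":[0,0,5],"rotation":[0,0,0]}
    - {"dp":[0,0,4],"rotation":[0,0,0]}

```text
t: 5.05
eef_pos: [0.5852, -0.0195, 0.0594]
ee_rot: [-1.586, -0.003, 1.413]
force: [3.3, 1.0, 1.0]
width: 0.0113
```

```bash
python3 arc.py
```

```text
[ 0.58516481 -0.01946015  0.05935508] [-90.89317813  -0.18637863  80.94592433] 0.011296840339237899 [3.32745089 0.96461804 0.96040003]
rel carrier [ -2.1540483 115.6548205] 115.67487812290122 theta -0.018622650368802708
```

>>> move_arm:
  deltas:
    - {"dp":[0,0,2],"rotation":[0,0,0]}
    - {"dp":[0,0,2],"rotation":[0,0,0]}

```text
t: 5.22
eef_pos: [0.5827, -0.0187, 0.0602]
ee_rot: [-1.591, -0.004, 1.414]
force: [6.6, -2.2, 1.9]
width: 0.0113
```

```bash
python3 arc.py
```

```text
[ 0.58272142 -0.0186966   0.06017685] [-91.13418453  -0.23450228  80.99645657] 0.011268154897529432 [ 6.58834134 -2.23766293  1.88015246]
rel carrier [ -4.6874386  116.02232337] 116.11697378322417 theta -0.04037921834530828
```

The stop is felt (6.6 N). I release the tab and rise.

>>> move_arm:
  deltas:
    - {"dp":[0,0,0],"rotation":[0,0,0]}
    - {"dp":[0,0,0],"rotation":[0,0,0]}
    - {"dp":[0,-1,0],"rotation":[0,0,0]}
    - {"dp":[0,-1,0],"rotation":[0,0,0]}
    - {"dp":[0,-2,0],"rotation":[0,0,0]}
  jaw: 0

```text
t: 5.63
eef_pos: [0.5789, -0.0205, 0.0622]
ee_rot: [-1.583, -0.001, 1.411]
force: [0.3, -0.2, -0.8]
width: 0.0393
```

>>> move_arm:
  deltas:
    - {"dp":[0,-5,0],"rotation":[0,0,0]}
    - {"dp":[0,-25,0],"rotation":[0,0,0]}
    - {"dp":[0,-35,0],"rotation":[0,0,0]}
    - {"dp":[0,-35,0],"rotation":[0,0,0]}
    - {"dp":[0,-30,0],"rotation":[0,0,0]}

```text
t: 6.05
eef_pos: [0.5712, -0.0221, 0.1893]
ee_rot: [-1.565, 0.006, 1.408]
force: [0.8, -0.8, -0.6]
width: 0.0723
```

```bash
cat > look.py <<'E'
import sys
from h import *
from station import arm
n=sys.argv[1]
s=arm.get_state();print(s['eef_pos'],np.degrees(s['ee_rot']),s['width'],s['force'])
for c,(r0,r1,c0,c1) in(("top",(130,230,250,350)),("scene",(150,270,170,290))):
    f=arm.grab_frame(c);pickle.dump(f,open(c+'.pkl','wb'))
    cv2.imwrite(f'pics/{c}{n}.png',cv2.resize(f['pixels'][r0:r1,c0:c1,::-1],(500,500),interpolation=cv2.INTER_CUBIC))
f=arm.grab_frame('wrist');cv2.imwrite(f'pics/w{n}.png',f['pixels'][:,:,::-1]);pickle.dump((arm.get_state(),f),open('wrist.pkl','wb'))
E
python3 look.py 4
```

```text
[ 0.57117506 -0.02211866  0.18932312] [-89.64552749   0.32873726  80.69703971] 0.07229475814450016 [ 0.75064648 -0.75659864 -0.60111175]
```

View pics/w4.png

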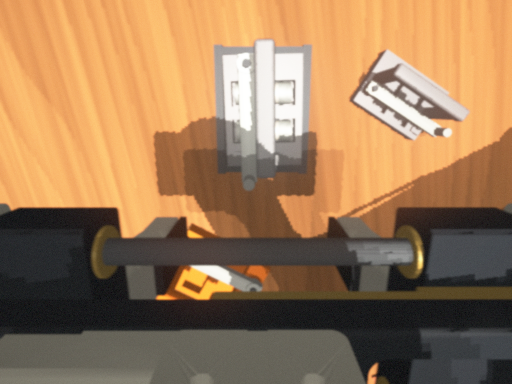

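View pics/scene4.png

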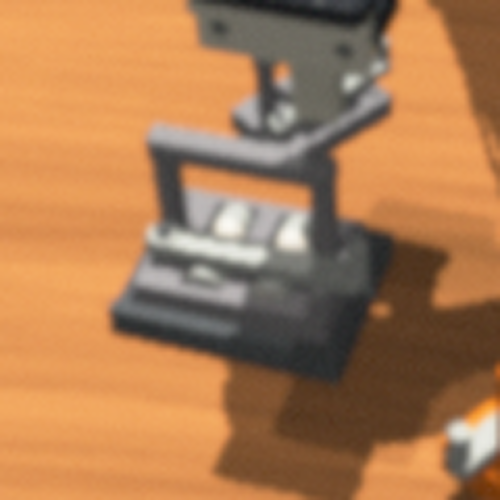

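The wrist view shows the bar at (245,60)–(249,185) lying alongside the handle (265,40–178). Next I measure the bar angle and the handle pose from depth.

Run:
```python
from h import *
from station import arm
s,f=pickle.load(open('wrist.pkl','rb'))
T=np.eye(4);T[:3,:3]=Ro.from_euler('xyz',s['ee_rot']).as_matrix();T[:3,3]=s['eef_pos'];T=T@f['mount']
W=world(f,T)[:205].reshape(-1,3)
W=W[np.hypot(W[:,0]-.565,W[:,1]+.08)<.1]
h=W[(W[:,2]>.108)&(W[:,2]<.12)]
r=cv2.minAreaRect((h[:,:2]*1000).astype(np.float32));print('handle',len(h),h.mean(0),r)
t=W[(W[:,2]>.068)&(W[:,2]<.079)&(W[:,1]>-.05)&(W[:,0]>.57)];print('tab',len(t),t.mean(0))
y=np.radians(-9.1);R=np.array([[np.cos(y),-np.sin(y)],[np.sin(y),np.cos(y)]])
b=(W[:,:2]-[.56,-.0865])@R*1000
m=(W[:,2]>.047)&(W[:,2]<.056)&(b[:,0]>4)&(b[:,0]<40)
q=b[m];r=cv2.minAreaRect(q.astype(np.float32));print('bar',len(q),q.min(0),q.max(0),r)
for a in range(-50,70,20):
    k=q[(q[:,1]>a)&(q[:,1]<a+20)]
    if len(k)>3:print(a,len(k),k[:,0].min().round(1),k[:,0].max().round(1))
print('tab c',(t.mean(0)[:2]-[.56,-.0865])@R*1000, 'hand c',(np.array(cv2.minAreaRect((h[:,:2]*1000).astype(np.float32))[0])/1000-[.56,-.0865])@R*1000)
plan(arm.get_state(),np.array([.560,-.0865,.165]),80.9,1,lim=30)
```

```text
handle 2830 [ 0.55433087 -0.0898048   0.1128099 ] ((554.6184692382812, -87.48065185546875), (105.29949188232422, 16.031112670898438), 81.82516479492188)
tab 120 [ 0.57980374 -0.02256427  0.0717727 ]
bar 1816 [  4.00174828 -55.22362923] [19.79848948 69.03569962] ((11.372183799743652, 6.844097137451172), (15.32056999206543, 124.23052215576172), 0.8567683696746826)
-50 359 4.7 19.8
-30 315 4.0 18.7
-10 315 4.0 18.8
10 297 4.2 18.3
30 264 4.3 17.8
50 175 4.5 17.1
tab c [ 9.44253686 66.26314461] hand c [-5.15869977 -1.81944169]
0 [-22.0, 8.6, 0.8] [-0.01, -0.07, -0.06]
1 [-22.0, 8.5, 0.8] [-0.01, -0.07, -0.06]
2 [-22.0, 8.5, 0.8] [-0.01, -0.07, -0.06]
```

>>> move_arm:
  deltas:
    - {"dp":[-22,8,1],"rotation":[0,-0.1,0]}
    - {"dp":[-22,8,1],"rotation":[0,-0.1,0]}
    - {"dp":[-21,7,1],"rotation":[0,0,0]}
    - {"dp":[0,0,0],"rotation":[0,0,0]}

```text
t: 6.53
eef_pos: [0.5576, -0.086, 0.1656]
ee_rot: [-1.568, 0.002, 1.415]
force: [-0.1, 0.3, -0.7]
width: 0.0876
```

Run:
```python
from h import *
from station import arm
for i in range(2):
    s=arm.get_state();f=arm.grab_frame('wrist');print(s['eef_pos'],np.degrees(s['ee_rot']),np.abs(s['qd']).max(),s['width'])
cv2.imwrite('pics/w5.png',f['pixels'][:,:,::-1])
T=np.eye(4);T[:3,:3]=Ro.from_euler('xyz',s['ee_rot']).as_matrix();T[:3,3]=s['eef_pos'];T=T@f['mount']
W=world(f,T)[:205].reshape(-1,3)
W=W[np.hypot(W[:,0]-.56,W[:,1]+.087)<.07]
h=W[(W[:,2]>.108)&(W[:,2]<.12)]
r=cv2.minAreaRect((h[:,:2]*1000).astype(np.float32));print('handle',len(h),h.mean(0),r)
f=arm.grab_frame('scene');p=world(f)[160:260,180:285].reshape(-1,3);h=p[(p[:,2]>.108)&(p[:,2]<.12)&(np.hypot(p[:,0]-.56,p[:,1]+.087)<.07)];print('scene',cv2.minAreaRect((h[:,:2]*1000).astype(np.float32)))
```

```text
[ 0.55759173 -0.08603084  0.16556572] [-89.84965373   0.11489933  81.05574373] 0.03448486713744735 0.08755007494684952
[ 0.55812724 -0.08518936  0.16597572] [-89.87667926   0.11033424  81.04145544] 0.026805154693012694 0.08742956726625248
handle 1631 [ 0.55273648 -0.1136407   0.11560501] ((553.0664672851562, -112.62775421142578), (54.36391067504883, 15.850728988647461), 81.62934875488281)
scene ((557.263671875, -87.72212219238281), (105.51455688476562, 18.48235511779785), 81.38609313964844)
```

View pics/w5.png

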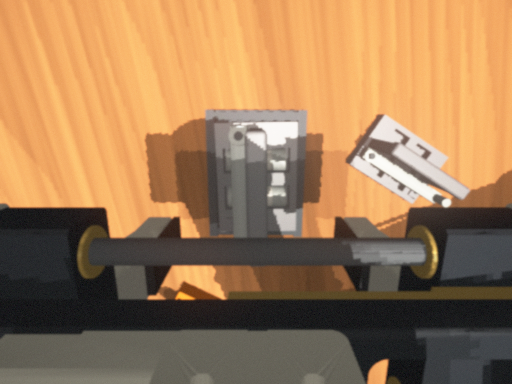

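Handle centre is about (0.557, -0.087), yaw 81.4°. The wrist and scene cameras agree; my push moved the carrier about 2 mm within its play. The handle (255,130–238) lies between the fingers, so I descend.

>>> move_arm:
  deltas:
    - {"dp":[-1,25,0],"rotation":[0,-0.3,0]}
    - {"dp":[-1,25,0],"rotation":[0,0,0]}
    - {"dp":[0,20,0],"rotation":[0,0,0]}
    - {"dp":[0,5,0],"rotation":[0,0,0]}
    - {"dp":[0,0,0],"rotation":[0,0,0]}

```text
t: 7.1
eef_pos: [0.5623, -0.0831, 0.0916]
ee_rot: [-1.576, 0.001, 1.424]
force: [0.2, 0.4, 0.3]
width: 0.0875
```

Run:
```python
from h import *
from station import arm
s=arm.get_state()
print(s['eef_pos'],np.degrees(s['ee_rot']),np.abs(s['qd']).max(),s['force'])
plan(s,np.array([.557,-.087,.088]),81.3,1,lim=30)
```

```text
[ 0.56227416 -0.0830636   0.09163131] [-9.02795016e+01  3.34221708e-02  8.16114734e+01] 0.01472866700876305 [0.16347226 0.44727997 0.31130097]
0 [-4.7, 3.6, 4.7] [0.28, 0.31, -0.03]
```

>>> move_arm:
  deltas:
    - {"dp":[-4,4,5],"rotation":[0.3,0.3,0]}
    - {"dp":[0,0,0],"rotation":[0,0,0]}
    - {"dp":[0,1,1],"rotation":[0,0,0]}

```text
t: 7.35
eef_pos: [0.5569, -0.0853, 0.0883]
ee_rot: [-1.572, 0.001, 1.421]
force: [-0.1, -0.1, 0.4]
width: 0.0876
```

>>> move_arm:
  deltas:
    - {"dp":[0,1,1],"rotation":[0.1,0,0]}
    - {"dp":[0,1,0],"rotation":[0.1,0,0]}
    - {"dp":[0,0,0],"rotation":[0,0,0]}
    - {"dp":[0,0,0],"rotation":[0,0,0]}
    - {"dp":[0,0,0],"rotation":[0,0,0]}
  jaw: 255
  squeeze: 15

```text
t: 7.77
eef_pos: [0.5573, -0.0849, 0.0892]
ee_rot: [-1.573, -0.001, 1.421]
force: [-0.0, 0.5, -0.1]
width: 0.0599
```

>>> move_arm:
  deltas:
    - {"dp":[0,1,0],"rotation":[0.1,0,0]}
    - {"dp":[0,0.5,0],"rotation":[0,0,0]}
    - {"dp":[0,0.5,0],"rotation":[0,0,0]}
    - {"dp":[0,0.5,0],"rotation":[0,0,0]}
    - {"dp":[0,0.5,0],"rotation":[0,0,0]}

```text
t: 8.18
eef_pos: [0.5576, -0.0849, 0.0863]
ee_rot: [-1.572, -0.001, 1.421]
force: [0.3, -0.4, 0.3]
width: 0.0268
```

>>> move_arm:
  deltas:
    - {"dp":[0,0,0],"rotation":[0,0,0]}
    - {"dp":[0,0,0],"rotation":[0,0,0]}
    - {"dp":[0,0,0],"rotation":[0,0,0]}
    - {"dp":[0,0,0],"rotation":[0,0,0]}

```text
t: 8.52
eef_pos: [0.5582, -0.085, 0.086]
ee_rot: [-1.572, -0.001, 1.421]
force: [0.2, -0.3, 0.3]
width: 0.0157
```

```bash
python3 look.py 6
```

```text
[ 0.55816427 -0.08496822  0.08601704] [-9.00835965e+01 -6.13856350e-02  8.14065049e+01] 0.01570169049246596 [ 0.15885259 -0.33359043  0.2795277 ]
```

View pics/scene6.png

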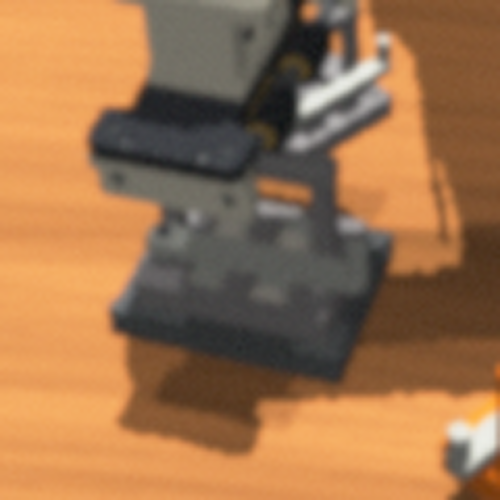

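The handle is held, opening 15.7 mm. I firm the grip and lift slowly.

>>> move_arm:
  deltas:
    - {"dp":[0,0,0],"rotation":[0,0,0]}
    - {"dp":[0,0,0],"rotation":[0,0,0]}
    - {"dp":[0,0,0],"rotation":[0,0,0]}
  squeeze: 45

```text
t: 8.92
eef_pos: [0.5581, -0.085, 0.086]
ee_rot: [-1.572, -0.001, 1.421]
force: [0.7, 0.2, -0.7]
width: 0.0158
```

>>> move_arm:
  deltas:
    - {"dp":[0,-3,0],"rotation":[0,0,0]}
    - {"dp":[0,-4,0],"rotation":[0,0,0]}
    - {"dp":[0,-5,0],"rotation":[0,0,0]}
    - {"dp":[0,-5,0],"rotation":[0,0,0]}

```text
t: 9.25
eef_pos: [0.5557, -0.0848, 0.1014]
ee_rot: [-1.567, -0.001, 1.419]
force: [0.2, -0.2, -5.2]
width: 0.0156
```

```bash
python3 arc.py
```

```text
[ 0.55572273 -0.08483141  0.10135187] [-8.97672165e+01 -4.47245924e-02  8.13227293e+01] 0.01558284841168252 [ 0.21902087 -0.22946779 -5.17487493]
rel carrier [-20.88656679  46.44983885] 50.92971825678802 theta -0.42256993261130266
```

>>> move_arm:
  deltas:
    - {"dp":[0,-7,-0.5],"rotation":[0,0,0]}
    - {"dp":[0,-8,-0.5],"rotation":[0,0,0]}
    - {"dp":[0,-8,-0.5],"rotation":[0,0,0]}
    - {"dp":[0,-8,-0.5],"rotation":[0,0,0]}
    - {"dp":[0,-8,-0.5],"rotation":[0,0,0]}

```text
t: 9.67
eef_pos: [0.5561, -0.0854, 0.1435]
ee_rot: [-1.562, -0.0, 1.419]
force: [0.8, -0.1, -5.2]
width: 0.0153
```

>>> move_arm:
  deltas:
    - {"dp":[0,-8,-0.5],"rotation":[0,0,0]}
    - {"dp":[0,-8,-0.5],"rotation":[0,0,0]}
    - {"dp":[0,-8,-0.5],"rotation":[0,0,0]}
    - {"dp":[0,-6,0],"rotation":[0,0,0]}
    - {"dp":[0,-4,0],"rotation":[0,0,0]}

```text
t: 10.08
eef_pos: [0.5587, -0.0857, 0.1833]
ee_rot: [-1.565, -0.001, 1.419]
force: [0.4, -0.2, -5.9]
width: 0.0158
```

```bash
python3 look.py 7; python3 arc.py
```

```text
[ 0.55871159 -0.08570623  0.18332988] [-8.96711374e+01 -5.31819995e-02  8.13075244e+01] 0.015806348535740162 [ 0.35040469 -0.21096056 -5.85583838]
[ 0.55853147 -0.08564348  0.18247721] [-8.96522856e+01 -6.08309776e-02  8.12995789e+01] 0.01584981681897351 [-0.42093015 -0.2449118  -6.59081175]
rel carrier [-17.98474519  46.09221597] 49.476695848804255 theta -0.37202142082309325
```

View pics/scene7.png

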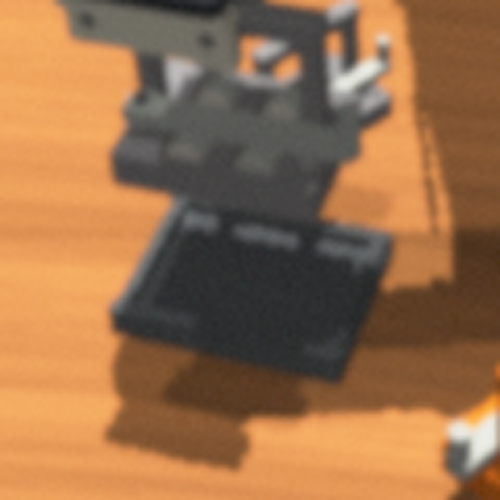

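View pics/w7.png

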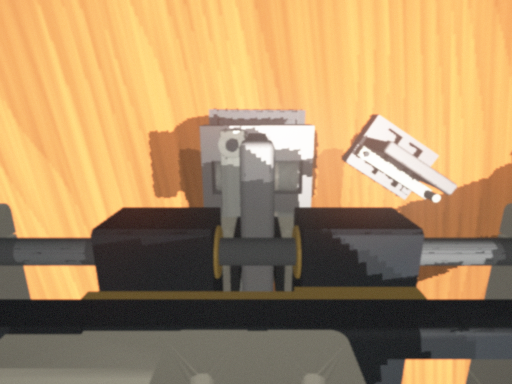

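The carrier is clear of the dock. The bar (232,145 downward) still lies along the handle, and fuses show in the wells. Last trim to 100 mm, then a level and steadiness check.

>>> move_arm:
  deltas:
    - {"dp":[0,-3,0],"rotation":[-0.3,0,0]}
    - {"dp":[0,-1,0],"rotation":[0,0,0]}
    - {"dp":[0,0,0],"rotation":[0,0,0]}
    - {"dp":[0,0,0],"rotation":[0,0,0]}

```text
t: 10.57
eef_pos: [0.5573, -0.0856, 0.1849]
ee_rot: [-1.567, -0.0, 1.419]
force: [-0.3, 0.4, -5.7]
width: 0.0153
```

Run:
```python
from h import *
from station import arm
for i in range(3):
    s=arm.get_state();f=arm.grab_frame('wrist');print(s['t'],np.round(s['eef_pos'],4),np.degrees(s['ee_rot']).round(2),np.abs(s['qd']).max().round(4),s['width'],np.round(s['force'],1))
T=np.eye(4);T[:3,:3]=Ro.from_euler('xyz',s['ee_rot']).as_matrix();T[:3,3]=s['eef_pos'];T=T@f['mount']
W=world(f,T)[:205].reshape(-1,3)
y=np.radians(81.3-90);R=np.array([[np.cos(y),-np.sin(y)],[np.sin(y),np.cos(y)]])
W[:,:2]=(W[:,:2]-np.array(s['eef_pos'])[:2])@R
W=W[(abs(W[:,0])<.055)&(abs(W[:,1])<.075)&(W[:,2]>.09)]*1000
for nm,lo,hi in(("tray",126,139),("bar",144,157),("handle",203,222)):
    q=W[(W[:,2]>lo)&(W[:,2]<hi)]
    if len(q)<20: print(nm,len(q));continue
    A=np.c_[q[:,:2],np.ones(len(q))];k=np.linalg.lstsq(A,q[:,2],rcond=None)[0]
    print(nm,len(q),q.mean(0).round(1),'slopes deg',np.degrees(k[:2]).round(2),cv2.minAreaRect(q[:,:2].astype(np.float32)))
n='scene';f=arm.grab_frame(n);cv2.imwrite('pics/sc8.png',cv2.resize(f['pixels'][120:260,170:300,::-1],(600,600),interpolation=cv2.INTER_CUBIC))
```

```text
10.5667 [ 0.5573 -0.0856  0.1849] [-8.979e+01 -2.000e-02  8.128e+01] 0.0074 0.015323938872333995 [-0.3  0.4 -5.7]
10.6167 [ 0.5572 -0.0857  0.1848] [-8.977e+01 -2.000e-02  8.128e+01] 0.002 0.015490096658000234 [ 0.  -0.1 -5.6]
10.6667 [ 0.5572 -0.0856  0.1849] [-8.978e+01 -2.000e-02  8.128e+01] 0.0013 0.01543168639364982 [-1.  -0.  -4.7]
tray 4485 [ -7.  -33.8 134. ] slopes deg [-0.29  0.2 ] ((-1.4918403625488281, -29.311235427856445), (80.19119262695312, 58.13082504272461), 0.13218215107917786)
bar 1471 [ 15.5 -33.4 152.2] slopes deg [ 1.25 -1.65] ((9.769966125488281, -30.821868896484375), (50.990360260009766, 29.771806716918945), 84.76199340820312)
handle 2249 [ -1.2 -41.4 214.3] slopes deg [-0.04  2.74] ((-1.2654175758361816, -40.50050354003906), (29.49001693725586, 15.875728607177734), 89.46171569824219)
```

View pics/sc8.png

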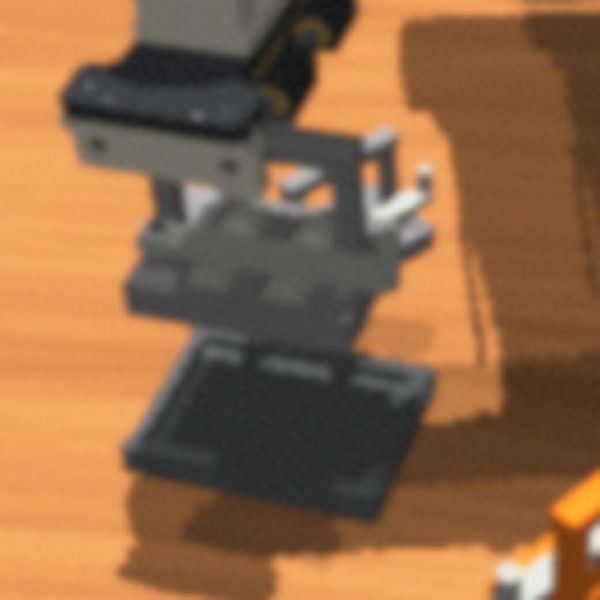

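Run:
```python
from station import arm
print(arm.job_done())
s=arm.get_state();print(s['t'],s['eef_pos'],s['width'])
```

```text
the job is handed in; nothing more can be done
None
the job is handed in; nothing more can be done
```

The keeper bar is shut and the grey carrier is held in the gripper about 10 cm above its dock. I handed the job in at about 10.7 s.

**What I did:** I pinched the keeper tab and swung it from about 0.79 rad round its arc past the detent to the stop, where I felt 6.6 N. I then let go, gripped the arch handle at 45 N and lifted straight up.

**Last checks:**
- **Lift:** the top of the tray is 100 mm above where it sat in the dock, and the tray is level within about 0.3°.
- **Steadiness:** the arm was almost still. The wrist force matched the carrier's weight at 5–6 N, and the finger opening was 15.4 mm on the 16 mm crossbar.
- **Bar:** before the lift, depth data put it within about 0.02 rad of parallel to the handle. After the lift, the hinge end still lay alongside the handle, but the gripper hid the tab, so its angle was not measured again.
- **Fuses:** they show in their wells beneath the bar, but partly in shadow or hidden by the gripper. I did not measure them one by one.

**Disagreements:** the cameras differed by a few mm on the handle position. About 2 mm of that was the carrier shifting in its dock play as the bar was pushed home. A plane fit to the bar and handle top in the last wrist image gave 1 to 3° slopes. I put that down to fuse and edge pixels in the slice, because the tray fit was level.

I did not touch the lug, fuse holder, hex driver or the other two carriers.

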